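# Feed a flanged bushing down the gauging chute to the escapement stop

## Robot

A 6-joint arm with a two-finger parallel gripper is mounted at the origin on the work surface. World frame = base frame: x ahead of the robot, y to its left, z up, the work surface at z = 0. Lengths are in mm, angles in rad, forces in N, time in s.
With the tool pointing down it reaches from about 350 to 875 mm from the base axis. Payload 4.2 kg.
Tool frame: the origin (TCP) lies midway between the tips of the shut fingers; the grasp point (between the pads) lies 19 mm behind it; z points along the fingers, y is the direction in which the jaws open and shut (so a half turn about z gives the same grasp; the last joint's range is limited). The gripper opens to 85 mm and grips with 20 to 120 N. Pads are 22 mm wide; open, the fingers measure 114 mm over their backs; the gripper's body (76 mm by 85 mm) begins 54 mm behind the grasp point. The pads swing forward as they close: fully open they stand 13 mm farther back than shut.
Start: joints at [1.38, 0.385, 0.008, 0, -1.194, -0.259], TCP at [271.707, 562.827, 231.312] pointing down, gripper open.
Joint ranges: [-3.14, 3.14], [-1.21, 2.06], [-1.07, 1.41], [-3.16, 2.05], [-2.99, -0.16], [-3.1, 3.1]. Speed limits (rad/s): [2.79, 2.79, 3.14, 3.14, 3.14, 3.14].

## Interface

Orientations are given as a unit quaternion [x, y, z, w].
In Python, from bench import readout, optics, workorder, nets gives the robot as it stands. The module is installed in compiled form; this text tells all that it offers.
- The arm moves only by the tool move_arm, never from a script. Its argument "steps" is a list of rows, each a list of 7 numbers: the opening, from -1 (shut) to 1 (fully open), so that 0 is half open, then the shift along the world's x, y, z in mm, then the turn, a rotation vector about the world's x, y, z in rad. In form: [[gripper, tx, ty, tz, wx, wy, wz], ...]. A call has 1 to 5 rows; each row is the pose to reach, as a shift and turn from the pose commanded when the call began; what a row does not reach only later rows make up. A row lasts 1/12 s, in which the tool goes at most 41.7 mm and 7.16 degrees, less where a joint would pass 70% of its speed; a pose out of reach is approached as far as the arm can. A call with a gripper value outside its range is refused whole. The fingers move at their own pace and stop on an object; the grip force is fixed at half the most. Time passes only in rows, so rows that repeat a pose let the fingers close. It gives the time, the measured TCP pose, the force and the opening at its end, in the units of the state.
- readout.read_state(): the state, without advancing time (a new reading comes with each control period).
- optics.get_image(name): name is "scene" or "top" or "wrist"; returns a dict with "frame" (400x640x3 uint8, blue, green, red), "fx", "fy", "cx", "cy" (pixels), "k1" (the pictures are not rectified: a ray, as slopes to the right and down, at radius r is drawn at 1 + k1 r^2 times it, then the intrinsics apply), "rvec" (rotation vector, rad) and "tvec" (3), from world to camera coordinates, as OpenCV has them. Camera axes: x right, y down, z forward; pixel columns grow to the right and rows downward; lengths in mm; the calibration is good to about 2 mm. A picture is of the moment at which its call begins. There is no depth.
- workorder.job_done(): hands the job in, once; it reports no verdict.
Trained networks look in a picture, given as the dict that the camera call returned (one of the last four; its "shot" number tells which), for a name from the list of things; names that differ only in an ending like _2 or _b are one class to them, and where a whole thing is asked for, a point or a joint stands for the part that bears it (a point fixed in the world has none). Each returns a list of dicts, best first, with "conf" (0 to 1); they miss things now and then, are a little off and sometimes report something else, mostly with a low value. They report only what shows in the picture. A call takes as long as a camera call. They do not tell look-alikes from the thing itself.
- nets.silhouettes(name, picture): "region" (400x640 bool, what is visible of it) and "extent" ([left, top, right, bottom] in pixels, round what is visible of it).
- nets.tip_of(name, picture): "uv" ([column, row] in pixels: a listed point, or the origin of a listed thing).
The state is a dict: "clock": time; "joints": joint angles; "joint_vel": joint speeds; "joint_efforts": joint torques, N m; "position": TCP position; "ee_rot": TCP orientation; "contact_force": force on the tool from outside, world axes, zero at the start; "wrist_torque": the same for the moment, N m; "gripper_width": finger opening in mm.
Only numpy, scipy, OpenCV 4.12 (cv2) and the standard library are available. Lean on these libraries where they do the work, as an engineer would, in place of code of your own. Each camera call takes 0.05 s, during which the arm holds its last target.

## Task

Set the flanged steel bushing, flange down, in the open loading bay at the high end of the sloped feed chute, and push it down under the hold-down lips until it rests against the sprung escapement stop and stays there. Be gentle: the escapement trips at 12 N, so stop pushing as soon as you feel the stop. Leave the other things on the table where they are, and let go at the end.

Things in the scene. Friction and masses are not known exactly. Their poses are not given: they have to be found in the camera images.
- bushing: Loose turned steel flanged bushing, about 0.3 to 0.55 kg, standing on the table flange down. Flange 64 mm diameter, 10 mm thick; above it a round hub 36 mm diameter up to 54 mm overall height (blind bore 23 mm in the top). Origin: centre of the flange's underside; z up along the hub.
- trough: Sloped grey metal channel of the fixed chute, tilted 10 degrees. Origin: on its floor, mid loading bay, 85 mm above the table; x runs down the slope, y across, z square off the floor. Floor x -55 to +215 mm, 104 mm wide. Loading bay, open above: x -50 to +20, 86 mm wide inside, walls 10 mm high (also at its upper end). Walls funnel in from x 21 to 61. Floor friction on the bushing 1 to 3 N: it won't slide by itself.
- lip_mouth (a point): Point on the channel floor, mid channel, at trough x = 63 mm, where the hold-down lips begin. From here to x = 173 mm the channel is 67 mm wide and two steel lips overhang it: undersides 12.5 mm, tops 15.5 mm above the floor, a 51 mm slot between them for the hub. From x = 48 to 63 the lips turn up as a lead-in, at most 20 mm above the floor.
- chute: The chute's fixed steel base plate, 300 x 130 mm, 10 mm thick, under the trough; origin at the centre of its underside; x points level towards the low end (the trough's origin is 75 mm behind it).
- escapement: Grey escapement bracket (25 x 60 mm, 13 mm high) fixed across the low end of the channel, origin on its floor at trough x = 202 mm, axes as the trough. It carries up-slope a brass carriage, 9.5 mm high, with a sprung steel stop plate, 40 mm wide, 9 mm high, that meets the flange's rim.
- stop_zone (a point): Point on the channel floor at trough x = 147 mm. The stop plate's face stands within 15 mm of it either way along the slope: unmeasured, so feel for it (or see it through the slot). Its carriage is held fast; the plate yields from 0.8 N, by 1 mm per N, for 6 mm, then is solid. The bushing's centre ends 32 mm up-slope of the face.
- ring_gauge: Bystander: loose dark steel ring, 60 mm outside, 32 mm bore, 18 mm high; origin at the centre of its underside. Leave alone.
- parallel: Bystander: loose steel bar 100 x 16 x 30 mm high; origin at the centre of its underside, x along it. Leave alone.
- stylus_case: Bystander: loose black plastic case 70 x 50 x 25 mm high; origin at the centre of its underside. Leave alone.
Mind the look-alikes: they are no part of the job. Of the things like the bushing, leave any that is black; of the rest the larger one is meant.

How it is judged:
By the outcome, as a careful person would: the job done as asked, in the order asked, and still so for the second after the job is handed in, with the robot touching nothing.
It also fails if it takes over 67 s, if anything falls off the work surface, if the arm or the gripper's body presses on something with over 40 N, if the wrist force passes 120 N, or if a joint passes its speed limit or range.

## Working session

There is one attempt and no reset: what is moved stays moved. The work goes in short steps, Python scripts to look and compute and a tool call to move; the robot and the scene stay as the last step left them, time stands still between calls to the robot, and variables do not carry over. Pictures are saved under pics/ and viewed, and the job is handed in when it is done.

Besides the shell and the picture viewer there is one more tool, called after "Call:" as name([rows], argument=value, ...), one row to a line, values as JSON. move_arm: Moves the arm, as the interface text tells. Its arguments: {"type":"object","properties":{"steps":{"type":"array","items":{"type":"array","items":{"type":"number"}}}},"required":["steps"]}

```bash
mkdir -p pics; cat > h.py <<'E'
import numpy as np, cv2
from bench import readout, optics, workorder, nets
def cam(p):
    R=cv2.Rodrigues(np.array(p["rvec"],float))[0]; t=np.array(p["tvec"],float).ravel(); return R,t
def proj(p,X):
    R,t=cam(p); c=np.atleast_2d(X)@R.T+t; a=c[:,:2]/c[:,2:]; r2=(a**2).sum(1,keepdims=True)
    a=a*(1+p["k1"]*r2); return a*[p["fx"],p["fy"]]+[p["cx"],p["cy"]]
def ray(p,uv):
    K=np.array([[p["fx"],0,p["cx"]],[0,p["fy"],p["cy"]],[0,0,1.]])
    a=cv2.undistortPoints(np.array([[uv]],float),K,np.array([p["k1"],0,0,0.]))[0,0]
    R,t=cam(p); return -R.T@t, R.T@np.array([a[0],a[1],1])
def onz(p,uv,z):
    o,d=ray(p,uv); return o+d*(z-o[2])/d[2]
E
python3 - <<'E'
from h import *
s=readout.read_state(); print(s)
for n in("scene","top","wrist"):
    p=optics.get_image(n); cv2.imwrite(f"pics/{n}0.png",p["frame"])
    R,t=cam(p); print(n,-R.T@t, p["fx"],p["k1"])
    for o in ["bushing","trough","lip_mouth","chute","escapement","stop_zone","ring_gauge","parallel","stylus_case"]:
        for r in nets.tip_of(o,p)[:4]: print(o,np.round(r["uv"]),round(r["conf"],2),np.round(onz(p,r["uv"],0)))
E
```

```text
{'clock': 0.0, 'joints': array([ 1.37959749e+00,  3.85560223e-01,  6.63072586e-03, -5.23701748e-04,
       -1.19400011e+00, -2.58625578e-01]), 'joint_vel': array([-1.76851007e-03, -7.32752439e-04, -4.94495788e-05,  6.43287753e-04,
       -2.74801675e-04, -1.08605230e-03]), 'joint_efforts': array([ 1.36996510e-03, -3.92289054e+01,  1.88401401e+01,  4.18591529e+00,
       -4.72107247e-03, -4.08297097e-06]), 'position': array([271.46251335, 562.31800673, 230.21762436]), 'ee_rot': array([ 9.74791558e-01, -2.23114818e-01, -2.07287078e-04,  1.07423936e-03]), 'contact_force': array([-0.07639822,  0.5244851 , -0.46861499]), 'wrist_torque': array([-0.02985732, -0.01496313, -0.01284024]), 'gripper_width': 85.09002400721644}
scene [1144.97882723 -217.70214457 1097.78357649] 491.75818258332606 0.03538531536267363
bushing [255. 237.] 0.76 [ 509. -246.    0.]
bushing [291. 228.] 0.72 [ 507. -150.    0.]
trough [352. 211.] 0.62 [501.  14.   0.]
lip_mouth [376. 204.] 0.85 [498.  82.   0.]
chute [375. 218.] 0.86 [536.  67.   0.]
chute [255. 308.] 0.7 [ 697. -280.    0.]
chute [421. 147.] 0.26 [348. 2
[... 288 characters left out ...]
[ 421.0640037   -52.40795963 1028.77969619] 386.54031911029847 0.014116320595831027
bushing [370. 174.] 0.91 [ 602. -174.    0.]
bushing [401. 210.] 0.86 [ 506. -259.    0.]
bushing [364. 211.] 0.67 [ 502. -161.    0.]
trough [304. 187.] 0.83 [564.   3.   0.]
lip_mouth [277. 190.] 0.6 [555.  75.   0.]
lip_mouth [280. 194.] 0.44 [544.  65.   0.]
chute [277. 194.] 0.73 [542.  74.   0.]
escapement [229. 209.] 0.57 [500. 201.   0.]
stop_zone [247. 202.] 0.92 [520. 154.   0.]
ring_gauge [410. 138.] 0.76 [ 702. -282.    0.]
parallel [463. 264.] 0.62 [ 365. -419.    0.]
stylus_case [208. 267.] 0.8 [346. 251.   0.]
wrist [333.61921449 532.1810142  373.82180078] 346.3480975287446 -0.04902033216456818
```

```bash
python3 - <<'E'
import cv2
a=cv2.imread("pics/scene0.png");b=cv2.imread("pics/top0.png")
cv2.imwrite("pics/s1.png",cv2.resize(a[130:330,150:450],None,fx=2.6,fy=2.6,interpolation=cv2.INTER_CUBIC))
cv2.imwrite("pics/t1.png",cv2.resize(b[110:290,190:490],None,fx=2.6,fy=2.6,interpolation=cv2.INTER_CUBIC))
E
```

```text
(no output)
```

View pics/s1.png

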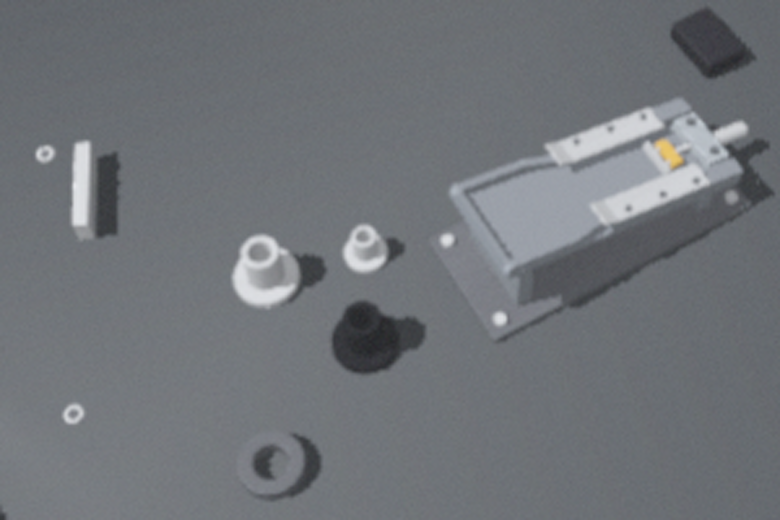

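View pics/t1.png

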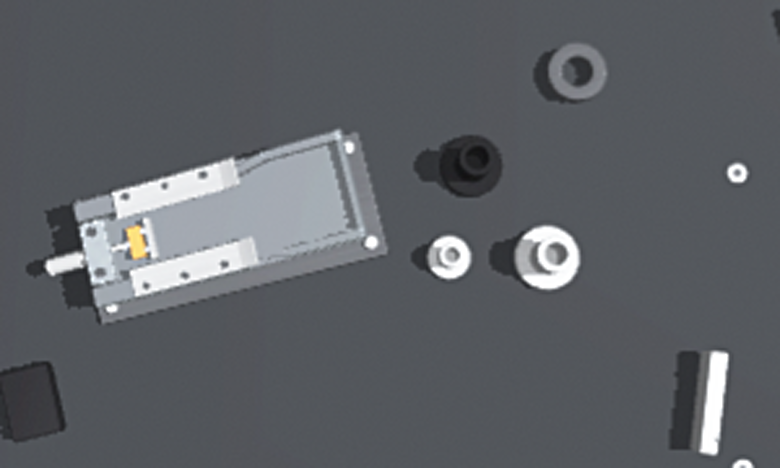

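Candidates for the bushing: large silver (scene 253,236; top 401,210), small silver (scene 290,226; top 363,209) and black (scene 290,260; top 371,174). Black is excluded, and of the rest the larger one is meant: the silver one at top (401,210). I'll confirm that in a crop and measure the chute.

```bash
python3 - <<'E'
from h import *
from scipy.spatial.transform import Rotation as Ro
for n in("scene","top"):
    p=optics.get_image(n)
    for r in nets.silhouettes("bushing",p)[:4]:
        e=r["extent"]; m=r["region"].sum(); print(n,"bush",np.round(e),m,round(r["conf"],2), p["frame"][r["region"]].mean())
    f=p["frame"]
    x0,y0=(320,160) if n=="scene" else (212,155); 
    c=cv2.resize(f[y0:y0+105,x0:x0+130],None,fx=6,fy=5.7 if 0 else 6,interpolation=cv2.INTER_CUBIC)[:600]
    cv2.imwrite(f"pics/{n}_ch.png",c)
    x0,y0=(225,200) if n=="scene" else (340,150)
    cv2.imwrite(f"pics/{n}_b.png",cv2.resize(f[y0:y0+90,x0:x0+90],None,fx=5,fy=5,interpolation=cv2.INTER_CUBIC))
E
python3 -c "
import cv2,numpy as np
cv2.imwrite('pics/b2.png',np.hstack([cv2.resize(cv2.imread('pics/%s_b.png'%n),(390,390)) for n in('scene','top')]))"
```

```text
scene bush [279. 245. 302. 277.] 594 0.88 55.90965207631874
scene bush [240. 218. 268. 250.] 545 0.73 176.9480122324159
scene bush [286. 217. 299. 232.] 234 0.6 181.21794871794873
top bush [355. 200. 371. 216.] 216 0.72 212.945987654321
top bush [356. 161. 381. 186.] 445 0.61 42.08314606741573
top bush [392. 197. 410. 221.] 399 0.57 203.79866332497912
```

View pics/b2.png

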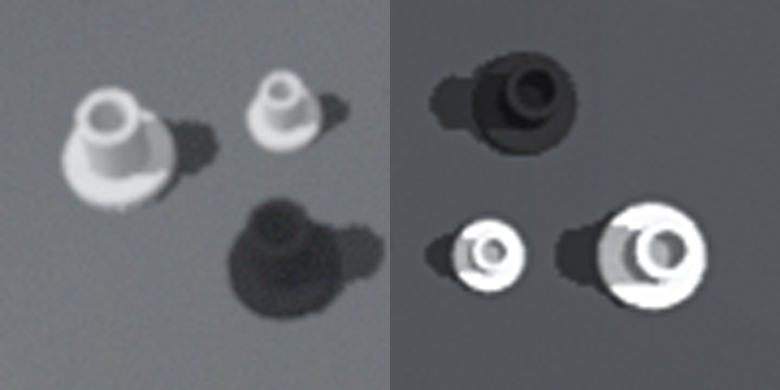

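View pics/top_ch.png

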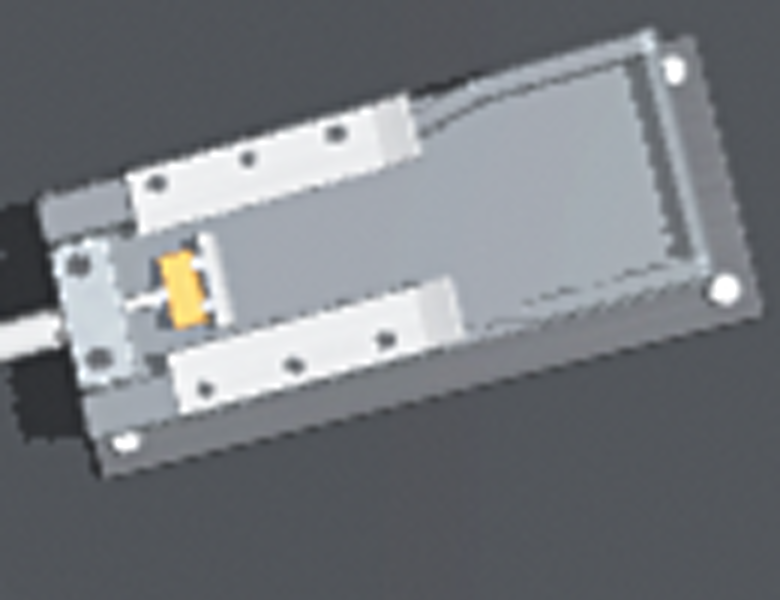

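View pics/scene_ch.png

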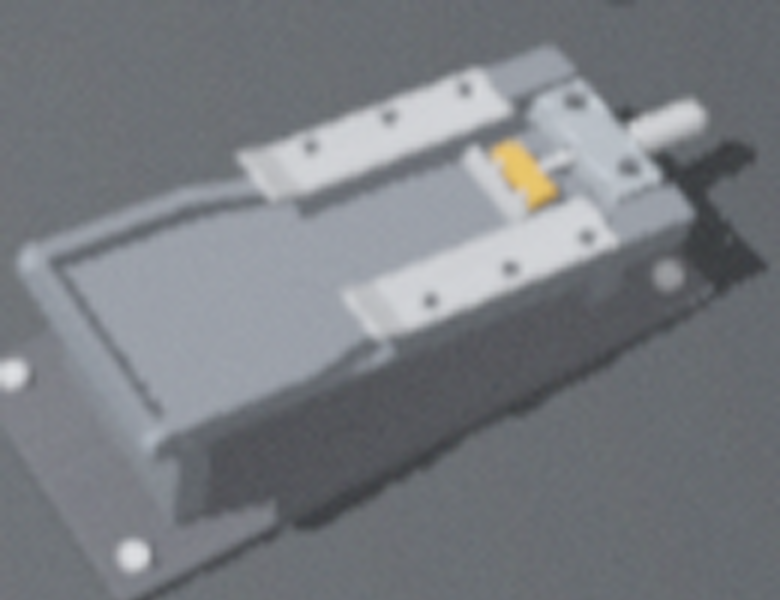

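```bash
cat > fit.py <<'E'
from h import *
from scipy.optimize import least_squares
a=np.radians(10);Rt=np.array([[np.cos(a),0,np.sin(a)],[0,1,0],[-np.sin(a),0,np.cos(a)]])
def tr(q,P): # trough->world
    return ch(q,np.atleast_2d(P)@Rt.T+[-75,0,85])
def ch(q,P):
    c,s=np.cos(q[2]),np.sin(q[2]); return np.atleast_2d(P)@np.array([[c,-s,0],[s,c,0],[0,0,1]]).T+[q[0],q[1],0]
E
cat > f1.py <<'E'
from fit import *
T=optics.get_image("top");S=optics.get_image("scene")
d=[(T,'c',(-150,65,10),(762,312)),(T,'c',(150,65,10),(100,475)),(T,'c',(-150,-65,10),(693,37)),
(T,'t',(173,25.5,15.5),(172,350)),(T,'t',(173,-25.5,15.5),(143,232)),(T,'t',(48,25.5,20),(450,278)),(T,'t',(48,-25.5,20),(421,153)),
(T,'t',(214.5,-30,13),(55,248)),(T,'t',(214.5,30,13),(85,385)),(T,'t',(189.5,30,13),(133,375)),
(S,'t',(48,25.5,20),(272,198)),(S,'t',(48,-25.5,20),(345,290)),(S,'t',(173,25.5,15.5),(513,105)),(S,'t',(173,-25.5,15.5),(592,198)),(S,'c',(-150,-65,10),(125,598)),
(S,'t',(189.5,-30,13),(610,200)),(S,'t',(189.5,30,13),(533,100))]
off={id(T):(212,155),id(S):(320,160)}
def res(q):
    out=[]
    for p,k,P,uv in d:
        W=(ch if k=='c' else tr)(q,P); m=(np.array(uv)+.5)/6-.5+off[id(p)]
        o=q[3:5] if p is T else q[5:7]
        out.append(proj(p,W)[0]+o-m)
    return np.array(out)
r=least_squares(lambda q:np.r_[res(q).ravel(),q[3:]*1.5],[542,74,1.8,0,0,0,0],loss='soft_l1')
q=r.x; print(q,np.degrees(q[2])); print(np.round(res(q),1))
np.save("q.npy",q)
# stop plate face: top edge z=9
for x in range(132,163,3):
    print(x,*[np.round((proj(p,tr(q,(x,y,9)))[0]+(q[3:5] if p is T else q[5:7])-off[id(p)]+.5)*6-.5) for p in(T,S) for y in(-20,20)])
for n,P in (("bay",(0,0,0)),("lip",(63,0,0)),("stop",(147,0,0))): print(n,tr(q,P))
# bushing
for p,o in((T,q[3:5]),(S,q[5:7])):
    c=(370,174)
def bres(b):
    out=[]
    for p,o,ft,ht in ((T,q[3:5],None,None),(S,q[5:7],None,None)):
        pass
g=cv2.cvtColor
for p,o,box in((T,q[3:5],(340,150)),(S,q[5:7],(225,200))):
    print(p["shot"],"done")
E
python3 f1.py
```

```text
[ 5.34333655e+02  6.93271974e+01  1.82760236e+00  3.01007264e-01
 -2.02374764e-01  2.25373781e-01 -3.37002725e-01] 104.71390183613042
[[ 0.7  0.5]
 [ 0.3  0.3]
 [ 0.4 -0.7]
 [-0.7  0.3]
 [-0.3  0.2]
 [-0.1 -0.4]
 [-0.1  0.2]
 [-0.8  0.1]
 [-0.7  0.3]
 [ 0.5 -0.4]
 [ 0.2  0. ]
 [-0.6 -0.1]
 [ 0.   1.3]
 [-1.4  0. ]
 [-1.   1.2]
 [ 1.5 -0.5]
 [ 0.5 -0.4]]
132 [241. 222.] [262. 315.] [494. 230.] [439. 161.]
135 [234. 224.] [256. 317.] [499. 227.] [445. 159.]
138 [228. 226.] [249. 319.] [505. 225.] [451. 157.]
141 [221. 228.] [242. 321.] [511. 223.] [457. 155.]
144 [214. 229.] [236. 322.] [517. 220.] [462. 152.]
147 [208. 231.] [229. 324.] [522. 218.] [468. 150.]
150 [201. 233.] [222. 326.] [528. 216.] [474. 148.]
153 [194. 235.] [215. 328.] [534. 214.] [479. 146.]
156 [188. 237.] [209. 329.] [539. 211.] [485. 144.]
159 [181. 239.] [202. 331.] [545. 209.] [490. 141.]
162 [174. 240.] [195. 333.] [551. 207.] [496. 139.]
bay [[553.38310191  -3.21326413  85.        ]]
lip [[537.62466563  56.79499939  74.06016481]]
stop [[516.61341725 136.80601743  59.47371788]]
6 done
7 done
```

```bash
python3 - <<'E'
from fit import *
q=np.load("q.npy")
T=optics.get_image("top");S=optics.get_image("scene")
for p,o,uv,z in((T,q[3:5],(400.5,208.7),6),(T,q[3:5],(402.4,207.8),54),(S,q[5:7],(249.4,226.7),54),(S,q[5:7],(252.5,236),6)):
    print(z,onz(p,np.array(uv)-o,z),onz(p,uv,z))
a=[]
# wrist image
p=optics.get_image("wrist"); cv2.imwrite("pics/w0.png",p["frame"])
from scipy.spatial.transform import Rotation as Ro
s=readout.read_state(); print(s["position"],Ro.from_quat(s["ee_rot"]).as_matrix())
R,t=cam(p);print(-R.T@t,R)
E
```

```text
6 [ 508.18563556 -254.70565286    6.        ] [ 508.73723378 -255.50293289    6.        ]
54 [ 506.45877766 -250.00660933   54.        ] [ 506.98467539 -250.76676886   54.        ]
54 [ 509.5052509  -253.34187828   54.        ] [ 508.71108233 -252.63978738   54.        ]
6 [ 509.23304367 -252.20239054    6.        ] [ 508.42482609 -251.47578608    6.        ]
[271.71037287 562.80434983 231.30367899] [[ 9.00529965e-01 -4.34793953e-01 -1.67235991e-05]
 [-4.34793954e-01 -9.00529963e-01 -6.41230671e-05]
 [ 1.28202198e-05  6.50160632e-05 -9.99999998e-01]]
[333.62056074 532.18435052 373.81323049] [[-4.35025543e-01 -9.00417801e-01 -7.48800734e-04]
 [-8.66024946e-01  4.18181130e-01  2.74090014e-01]
 [-2.46482393e-01  1.19884637e-01 -9.61703751e-01]]
```

Call:
move_arm([
  [0.4, 9.5, -32.5, 0, 0, 0, 0.0283],
  [0.4, 19, -65, 0, 0, 0, 0.0566],
  [0.4, 28.5, -98, 0, 0, 0, 0.085],
  [0.4, 38, -130.5, 0, 0, 0, 0.113],
  [0.4, 47.3, -163, 0, 0, 0, 0.1414],
])

```text
clock: 2.37
position: [319.2, 398.3, 231.4]
ee_rot: [0.988, -0.153, 0.0, -0.0]
contact_force: [0.4, 0.3, 1.1]
gripper_width: 59.8
```

Call:
move_arm([
  [0.4, 9.5, -32.5, 0, 0, 0, 0.0283],
  [0.4, 19, -65, 0, 0, 0, 0.0566],
  [0.4, 28.5, -98, 0, 0, 0, 0.085],
  [0.4, 38, -130.5, 0, 0, 0, 0.113],
  [0.4, 47.3, -163, 0, 0, 0, 0.1414],
])

```text
clock: 2.78
position: [366.4, 235.2, 231.6]
ee_rot: [0.997, -0.082, 0.0, -0.0]
contact_force: [0.6, 0.6, -0.0]
gripper_width: 59.6
```

Call:
move_arm([
  [0.4, 9.5, -32.5, 0, 0, 0, 0.0283],
  [0.4, 19, -65, 0, 0, 0, 0.0566],
  [0.4, 28.5, -98, 0, 0, 0, 0.085],
  [0.4, 38, -130.5, 0, 0, 0, 0.113],
  [0.4, 47.3, -163, 0, 0, 0, 0.1414],
])

```text
clock: 3.2
position: [413.8, 72.2, 231.8]
ee_rot: [1.0, -0.012, 0.001, -0.0]
contact_force: [0.4, 1.1, -0.9]
gripper_width: 59.5
```

Call:
move_arm([
  [0.4, 9.5, -32.5, 0, 0, 0, 0.0283],
  [0.4, 19, -65, 0, 0, 0, 0.0566],
  [0.4, 28.5, -98, 0, 0, 0, 0.085],
  [0.4, 38, -130.5, 0, 0, 0, 0.113],
  [0.4, 47.3, -163, 0, 0, 0, 0.1414],
])

```text
clock: 3.62
position: [461.2, -90.9, 231.7]
ee_rot: [0.998, 0.059, 0.0, -0.0]
contact_force: [0.4, 0.5, 0.2]
gripper_width: 59.9
```

Call:
move_arm([
  [0.4, 9.5, -32.5, -20, 0, 0, 0.0283],
  [0.4, 19, -65, -40, 0, 0, 0.0566],
  [0.4, 28.5, -98, -60, 0, 0, 0.085],
  [0.4, 38, -130.5, -80, 0, 0, 0.113],
  [0.4, 47.3, -163, -90, 0, 0, 0.1414],
])

```text
clock: 4.03
position: [507.2, -253.6, 138.7]
ee_rot: [0.992, 0.129, -0.002, -0.001]
contact_force: [0.8, 0.4, -0.2]
gripper_width: 60.0
```

```bash
python3 - <<'E'
from fit import *
p=optics.get_image("wrist"); f=p["frame"].copy()
print(readout.read_state()["position"])
for r in nets.tip_of("bushing",p): print(r, onz(p,r["uv"],0))
for r in nets.silhouettes("bushing",p): print(r["extent"],r["conf"])
for z,rr in((10,32),(54,18),(0,32)):
    t=np.linspace(0,6.28,60); P=np.c_[508.3+rr*np.cos(t),-252.7+rr*np.sin(t),0*t+z]
    cv2.polylines(f,[proj(p,P).astype(int).reshape(-1,1,2)],True,(0,0,255) if z==10 else (0,255,0))
cv2.imwrite("pics/w1.png",f)
E
```

```text
[ 508.45732461 -257.8783023   137.12986017]
{'uv': [255.5, 44.6], 'conf': 0.98} [ 600.52535654 -176.82713837    0.        ]
{'uv': [201.2, 154.6], 'conf': 0.68} [ 507.18428213 -150.98388662    0.        ]
{'uv': [320.3, 183.8], 'conf': 0.66} [ 508.24716765 -251.71887601    0.        ]
[209.9, 1.5, 297.1, 88.3] 0.97
[169.6, 131.2, 230.0, 182.2] 0.87
[284.6, 148.6, 359.3, 229.3] 0.65
```

View pics/w1.png

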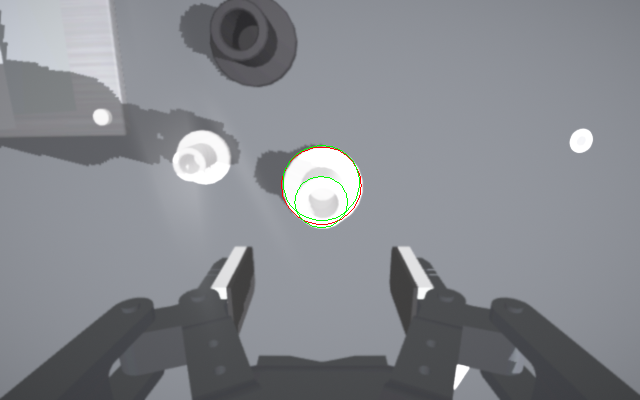

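Call:
move_arm([
  [0.4, 0, -1, 0, 0, 0, 0],
  [0.4, 0, -1, -30, 0, 0, 0],
  [0.4, 0, -1, -60, 0, 0, 0],
  [0.4, 0, -1, -80, 0, 0, 0],
  [0.4, 0, -1, -80, 0, 0, 0],
])

```text
clock: 4.6
position: [505.4, -251.2, 58.3]
ee_rot: [0.992, 0.129, -0.003, -0.002]
contact_force: [-1.1, -0.2, -0.7]
gripper_width: 59.5
```

Call:
move_arm([
  [0.4, 0, 0, -20, 0, 0, 0],
  [0.4, 0, 0, -35, 0, 0, 0],
  [0.4, 0, 0, -39, 0, 0, 0],
  [0.4, 0, 0, -39, 0, 0, 0],
  [0.2, 0, 0, -39, 0, 0, 0],
])

```text
clock: 5.02
position: [509.4, -253.0, 24.0]
ee_rot: [0.992, 0.129, 0.001, 0.001]
contact_force: [0.7, 0.8, -0.2]
gripper_width: 51.3
```

Call:
move_arm([
  [-0.5, 0, 0, 0, 0, 0, 0],
  [-0.5, 0, 0, 0, 0, 0, 0],
  [-0.5, 0, 0, 0, 0, 0, 0],
  [-0.5, 0, 0, 0, 0, 0, 0],
  [-0.5, 0, 0, 0, 0, 0, 0],
])

```text
clock: 5.43
position: [509.4, -253.2, 24.3]
ee_rot: [0.992, 0.129, 0.002, 0.001]
contact_force: [-1.1, 3.1, 5.7]
gripper_width: 34.6
```

Call:
move_arm([
  [-0.5, 0, 0, 10, 0, 0, 0],
  [-0.5, 0, 0, 35, 0, 0, 0],
  [-0.5, 0, 0, 70, 0, 0, 0],
  [-0.5, 0, 0, 105, 0, 0, 0],
  [-0.5, 0, 0, 140, 0, 0, 0],
])

```text
clock: 5.85
position: [507.1, -253.0, 163.7]
ee_rot: [0.992, 0.128, -0.001, -0.0]
contact_force: [1.4, -0.7, -3.9]
gripper_width: 34.5
```

```bash
python3 - <<'E'
from fit import *
from scipy.spatial.transform import Rotation as Ro
q=np.load("q.npy"); s=readout.read_state(); print(s["position"],s["contact_force"],s["gripper_width"])
Rz=Ro.from_euler('z',q[2]).as_matrix()@Rt
print("down-slope unit",Rz[:,0],"y",Rz[:,1],"z",Rz[:,2])
M=Ro.from_quat(s["ee_rot"]).as_matrix(); print(M)
tgt=np.c_[-Rz[:,1],-Rz[:,0],-Rz[:,2]]; 
if np.linalg.det(tgt)<0: tgt[:,0]*=-1
print(np.linalg.det(tgt),Ro.from_matrix(tgt@M.T).as_rotvec())
for h in(60,30,24,22): print(h,tr(q,(-8,0,h)))
p=optics.get_image("wrist"); cv2.imwrite("pics/w2.png",p["frame"])
E
```

```text
[ 507.10281959 -252.97100178  163.71296743] [ 1.44967457 -0.74613778 -3.92940831] 34.49798564994783
down-slope unit [-0.25013391  0.95251212 -0.17364818] y [-0.96720615 -0.25399263  0.        ] z [-0.04410536  0.16795359  0.98480775]
[[ 9.67217595e-01  2.53943456e-01 -1.68650499e-03]
 [ 2.53944841e-01 -9.67218476e-01  6.61336045e-04]
 [-1.46327683e-03 -1.06793510e-03 -9.99998359e-01]]
0.9999999999999998 [-0.16947263 -0.04600881  0.00017748]
60 [[552.73785177  -0.75614592 145.4776506 ]]
30 [[554.06101248  -5.79475351 115.93341801]]
24 [[554.32564462  -6.80247502 110.02457149]]
22 [[554.41385533  -7.1383822  108.05495599]]
```

View pics/w2.png

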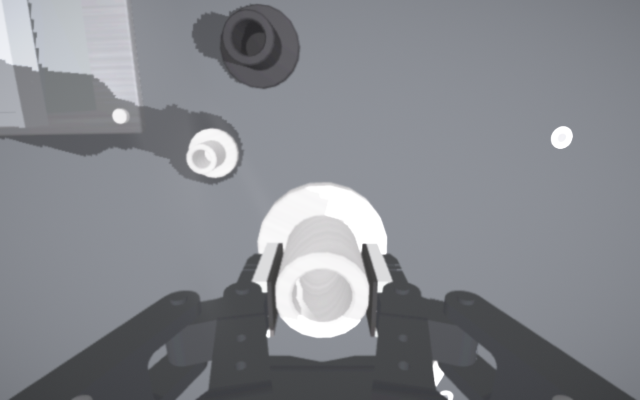

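Call:
move_arm([
  [-0.5, 6, 35, 2, -0.02, -0.005, 0],
  [-0.5, 12, 70, 4, -0.04, -0.011, 0],
  [-0.5, 18, 105, 5, -0.06, -0.016, 0],
  [-0.5, 25, 140, 5, -0.08, -0.022, 0],
  [-0.5, 31, 175, 5, -0.1, -0.027, 0],
])

```text
clock: 6.32
position: [538.5, -76.8, 167.5]
ee_rot: [0.99, 0.128, 0.007, 0.052]
contact_force: [0.8, -0.6, -3.0]
gripper_width: 34.1
```

Call:
move_arm([
  [-0.5, 5, 30, 0, -0.02, -0.005, 0],
  [-0.5, 10, 60, -5, -0.04, -0.011, 0],
  [-0.5, 13.5, 77.4, -15, -0.06, -0.016, 0],
  [-0.5, 13.5, 77.4, -22, -0.0695, -0.019, 0],
  [-0.5, 13.5, 77.4, -22, -0.0695, -0.019, 0],
])

```text
clock: 6.73
position: [550.6, -0.2, 143.2]
ee_rot: [0.988, 0.129, 0.009, 0.087]
contact_force: [-0.8, -0.5, -3.9]
gripper_width: 34.1
```

Call:
move_arm([
  [-0.5, 0, 0, 0, 0, 0, 0],
  [-0.5, 0, 0, 0, 0, 0, 0],
])

```text
clock: 6.9
position: [552.5, -1.7, 145.6]
ee_rot: [0.988, 0.127, 0.012, 0.087]
contact_force: [-0.4, 0.7, -2.3]
gripper_width: 34.5
```

```bash
cat > st.py <<'E'
from fit import *
from scipy.spatial.transform import Rotation as Ro
q=np.load("q.npy")
def st():
    s=readout.read_state(); Rz=Ro.from_euler('z',q[2]).as_matrix()@Rt
    print("t",s["clock"],"trough",np.round(Rz.T@(s["position"]-tr(q,(0,0,0))[0]),1),"F_tr",np.round(Rz.T@s["contact_force"],1),"w",round(s["gripper_width"],1))
    M=Rz.T@Ro.from_quat(s["ee_rot"]).as_matrix(); return M
if __name__=="__main__": print(np.round(st(),3))
E
python3 st.py;python3 - <<'E'
from fit import *
S=[optics.get_image(n)["frame"] for n in("top","scene","wrist")]
cv2.imwrite("pics/p3.png",np.hstack([cv2.resize(S[0][150:260,210:350],None,fx=2.8,fy=2.8),cv2.resize(S[1][130:240,310:450],None,fx=2.8,fy=2.8)]));cv2.imwrite("pics/w3.png",S[2])
E
```

```text
t 6.9 trough [-8.9  0.4 60. ] F_tr [ 1.2  0.2 -2.2] w 34.5
[[-0.001 -1.    -0.001]
 [-1.     0.001 -0.001]
 [ 0.001  0.001 -1.   ]]
```

View pics/p3.png

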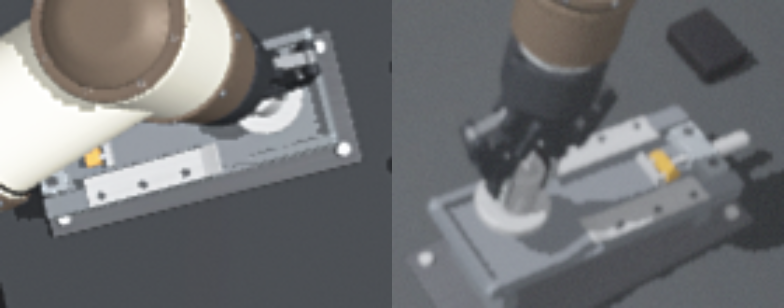

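View pics/w3.png

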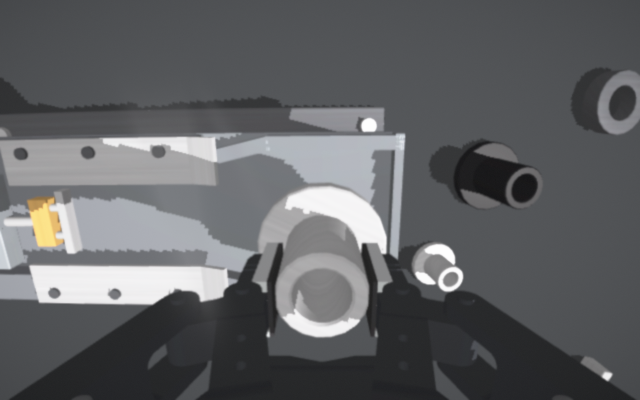

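```bash
python3 - <<'E'
from fit import *
q=np.load("q.npy"); p=optics.get_image("wrist"); f=p["frame"].copy()
for y in(-25.5,25.5):
    for X in((63,y,15.5),(173,y,15.5),(48,y,20)): 
        u=proj(p,tr(q,X))[0]; print(X,np.round(u)); cv2.circle(f,tuple(u.astype(int)),3,(0,0,255),1)
for X in((-50,-43,10),(-50,-52,10),(-55,-52,10)):
    u=proj(p,tr(q,X))[0]; print(X,np.round(u)); cv2.circle(f,tuple(u.astype(int)),3,(0,255,0),1)
for x in(141,144,147,150):
    a,b=[proj(p,tr(q,(x,y,9)))[0] for y in(-20,20)]; print(x,a,b)
cv2.imwrite("pics/w4.png",cv2.resize(f[90:330,0:420],None,fx=1.9,fy=1.9,interpolation=cv2.INTER_CUBIC))
E
```

```text
(63, -25.5, 15.5) [192. 182.]
(173, -25.5, 15.5) [  8. 183.]
(48, -25.5, 20) [217. 184.]
(63, 25.5, 15.5) [201. 265.]
(173, 25.5, 15.5) [ 28. 263.]
(48, 25.5, 20) [224. 269.]
(-50, -43, 10) [395. 149.]
(-50, -52, 10) [396. 132.]
(-55, -52, 10) [405. 132.]
141 [ 68.64766218 189.25938023] [ 81.42637546 251.39405841]
144 [ 63.8881875  189.28164453] [ 76.87567624 251.35041539]
147 [ 59.14633454 189.3041052 ] [ 72.34000832 251.30568165]
150 [ 54.42244803 189.32676147] [ 67.8196658  251.25985656]
```

View pics/w4.png

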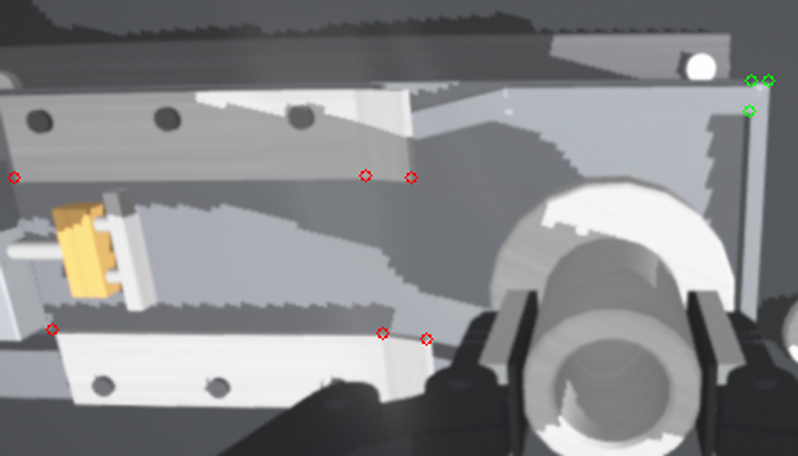

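Call:
move_arm([
  [-0.5, 0, -1.7, -10, 0, 0, 0],
  [-0.5, 0.3, -3.4, -20, 0, 0, 0],
  [-0.5, 0.5, -4.9, -28, 0, 0, 0],
  [-0.5, 0.7, -5.9, -33.5, 0, 0, 0],
  [-0.5, 0.7, -5.9, -33.5, 0, 0, 0],
])

```text
clock: 7.52
position: [553.1, -7.3, 111.1]
ee_rot: [0.988, 0.128, 0.011, 0.087]
contact_force: [0.3, -0.5, -2.8]
gripper_width: 34.2
```

Call:
move_arm([
  [-0.5, 0, 0, 0, 0, 0, 0],
  [-0.5, 0, -0.1, -0.7, 0, 0, 0],
  [-0.5, 0, -0.2, -1.2, 0, 0, 0],
  [-0.5, 0, -0.2, -1.2, 0, 0, 0],
])

```text
clock: 7.85
position: [553.5, -6.8, 110.8]
ee_rot: [0.988, 0.128, 0.012, 0.087]
contact_force: [0.4, 0.1, -3.7]
gripper_width: 34.4
```

```bash
python3 st.py
```

```text
t 7.85 trough [-7.9  0.8 24.8] F_tr [ 0.6 -0.4 -3.7] w 34.4
[[ 0.    -1.    -0.001]
 [-1.    -0.    -0.002]
 [ 0.002  0.001 -1.   ]]
```

Call:
move_arm([
  [-0.5, 0, -0.1, -0.7, 0, 0, 0],
  [-0.5, 0, -0.1, -0.7, 0, 0, 0],
  [-0.5, 0, -0.1, -0.7, 0, 0, 0],
])

```text
clock: 8.1
position: [553.6, -6.8, 110.3]
ee_rot: [0.988, 0.128, 0.012, 0.087]
contact_force: [-0.9, 0.8, -0.4]
gripper_width: 34.6
```

Call:
move_arm([
  [-0.5, 0, -0.1, -0.7, 0, 0, 0],
  [-0.5, 0, -0.1, -0.7, 0, 0, 0],
  [-0.5, 0, -0.1, -0.7, 0, 0, 0],
])

```text
clock: 8.35
position: [553.6, -6.9, 110.3]
ee_rot: [0.988, 0.128, 0.012, 0.087]
contact_force: [-3.8, 2.0, 5.9]
gripper_width: 34.4
```

Call:
move_arm([
  [0.02, 0, 0, 0, 0, 0, 0],
  [0.02, 0, 0, 0, 0, 0, 0],
  [0.02, 0, 0, 0, 0, 0, 0],
  [0.02, 0, 0, 0, 0, 0, 0],
  [0.02, 0, 0, 0, 0, 0, 0],
])

```text
clock: 8.77
position: [553.6, -7.1, 109.1]
ee_rot: [0.988, 0.128, 0.012, 0.087]
contact_force: [-0.1, 0.2, -0.0]
gripper_width: 43.7
```

```bash
python3 st.py; python3 - <<'E'
from fit import *
p=optics.get_image("wrist");cv2.imwrite("pics/w5.png",p["frame"])
E
```

```text
t 8.7667 trough [-8.   0.8 23.1] F_tr [ 0.2  0.1 -0. ] w 43.7
[[ 0.    -1.    -0.001]
 [-1.    -0.    -0.001]
 [ 0.001  0.001 -1.   ]]
```

View pics/w5.png

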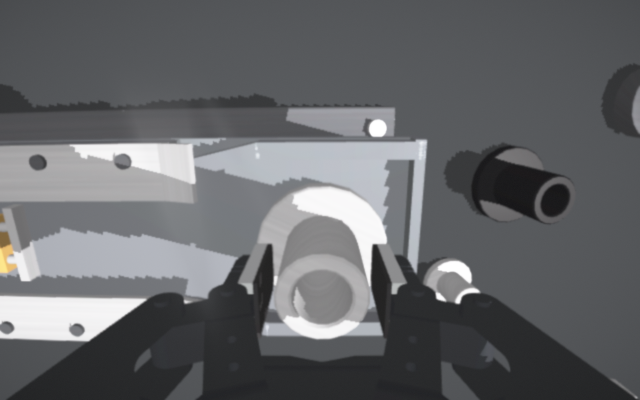

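Call:
move_arm([
  [0.02, -1.5, 5.7, -1.04, 0, 0, 0],
  [0.02, -3, 11.4, -2.08, 0, 0, 0],
  [0.02, -4.5, 17.1, -3.12, 0, 0, 0],
  [0.02, -6, 22.8, -4.16, 0, 0, 0],
  [0.02, -7.5, 28.6, -5.2, 0, 0, 0],
])

```text
clock: 9.23
position: [545.7, 22.1, 104.0]
ee_rot: [0.988, 0.128, 0.012, 0.087]
contact_force: [0.9, -1.6, 0.6]
gripper_width: 43.7
```

Call:
move_arm([
  [0.02, -1, 3.8, -0.7, 0, 0, 0],
  [0.02, -2, 7.6, -1.39, 0, 0, 0],
  [0.02, -3, 11.4, -2.08, 0, 0, 0],
  [0.02, -4, 15.2, -2.78, 0, 0, 0],
  [0.02, -5, 19.05, -3.47, 0, 0, 0],
])

```text
clock: 9.65
position: [540.8, 40.9, 100.5]
ee_rot: [0.988, 0.128, 0.012, 0.087]
contact_force: [1.2, -1.6, 1.0]
gripper_width: 43.7
```

```bash
python3 st.py; python3 - <<'E'
from fit import *
p=optics.get_image("wrist");cv2.imwrite("pics/w6.png",p["frame"])
E
```

```text
t 9.65 trough [42.5  0.9 23.3] F_tr [-2.  -0.8  0.6] w 43.7
[[ 0.    -1.    -0.001]
 [-1.    -0.    -0.001]
 [ 0.001  0.001 -1.   ]]
```

View pics/w6.png

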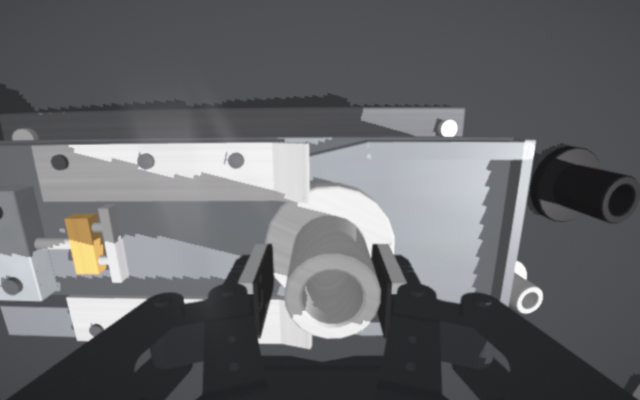

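Call:
move_arm([
  [0.02, -1, 3.8, -0.7, 0, 0, 0],
  [0.02, -2, 7.6, -1.39, 0, 0, 0],
  [0.02, -3, 11.4, -2.08, 0, 0, 0],
  [0.02, -4, 15.2, -2.78, 0, 0, 0],
  [0.02, -5, 19.05, -3.47, 0, 0, 0],
])

```text
clock: 10.12
position: [535.8, 59.9, 97.0]
ee_rot: [0.988, 0.128, 0.012, 0.087]
contact_force: [0.9, -2.0, 0.3]
gripper_width: 43.4
```

Call:
move_arm([
  [0.02, -1, 3.8, -0.7, 0, 0, 0],
  [0.02, -2, 7.6, -1.39, 0, 0, 0],
  [0.02, -3, 11.4, -2.08, 0, 0, 0],
  [0.02, -4, 15.2, -2.78, 0, 0, 0],
  [0.02, -5, 19.05, -3.47, 0, 0, 0],
])

```text
clock: 10.53
position: [530.7, 79.0, 93.5]
ee_rot: [0.988, 0.128, 0.012, 0.087]
contact_force: [1.0, -1.9, 1.1]
gripper_width: 43.6
```

```bash
python3 st.py; python3 - <<'E'
from fit import *
p=optics.get_image("wrist");cv2.imwrite("pics/w7.png",p["frame"])
E
```

```text
t 10.5333 trough [82.5  1.  23.2] F_tr [-2.2 -0.5  0.7] w 43.6
[[ 0.    -1.    -0.001]
 [-1.    -0.    -0.001]
 [ 0.001  0.001 -1.   ]]
```

View pics/w7.png

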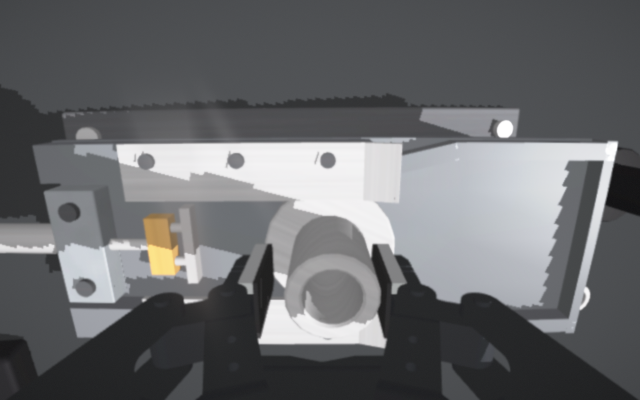

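Call:
move_arm([
  [0.02, -1, 3.8, -0.7, 0, 0, 0],
  [0.02, -2, 7.6, -1.39, 0, 0, 0],
  [0.02, -3, 11.4, -2.08, 0, 0, 0],
  [0.02, -4, 15.2, -2.78, 0, 0, 0],
  [0.02, -5, 19.05, -3.47, 0, 0, 0],
])

```text
clock: 11.0
position: [525.8, 98.1, 90.0]
ee_rot: [0.988, 0.128, 0.012, 0.087]
contact_force: [0.5, -1.9, 0.9]
gripper_width: 43.8
```

Call:
move_arm([
  [0.02, -0.25, 0.95, -0.17, 0, 0, 0],
  [0.02, -0.5, 1.9, -0.35, 0, 0, 0],
  [0.02, -0.75, 2.86, -0.52, 0, 0, 0],
  [0.02, -1, 3.8, -0.7, 0, 0, 0],
])

```text
clock: 11.33
position: [524.9, 101.5, 89.4]
ee_rot: [0.988, 0.128, 0.012, 0.087]
contact_force: [-0.5, -1.6, 1.1]
gripper_width: 43.6
```

```bash
python3 st.py; python3 - <<'E'
from fit import *
p=optics.get_image("wrist");cv2.imwrite("pics/w8.png",cv2.resize(p["frame"][120:350,100:430],None,fx=2.4,fy=2.4,interpolation=cv2.INTER_CUBIC))
E
```

```text
t 11.3333 trough [106.2   1.   23.2] F_tr [-1.6  0.9  0.8] w 43.6
[[ 0.    -1.    -0.001]
 [-1.    -0.    -0.001]
 [ 0.001  0.001 -1.   ]]
```

View pics/w8.png

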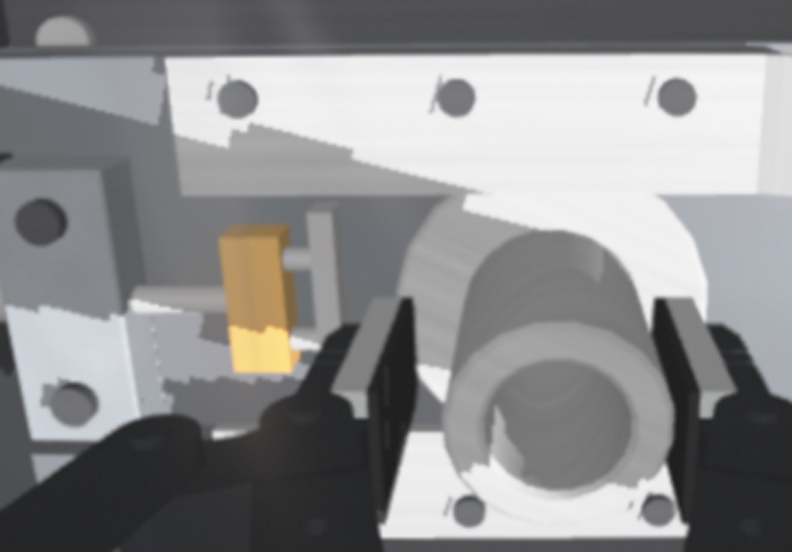

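Call:
move_arm([
  [0.02, -0.25, 0.95, -0.17, 0, 0, 0],
  [0.02, -0.5, 1.9, -0.35, 0, 0, 0],
  [0.02, -0.75, 2.86, -0.52, 0, 0, 0],
  [0.02, -1, 3.8, -0.7, 0, 0, 0],
  [0.02, -1.25, 4.76, -0.87, 0, 0, 0],
])

```text
clock: 11.8
position: [523.6, 106.3, 88.5]
ee_rot: [0.988, 0.128, 0.012, 0.087]
contact_force: [0.1, -1.8, 0.3]
gripper_width: 43.9
```

Call:
move_arm([
  [0.02, -0.25, 0.95, -0.17, 0, 0, 0],
  [0.02, -0.5, 1.9, -0.35, 0, 0, 0],
  [0.02, -0.75, 2.86, -0.52, 0, 0, 0],
])

```text
clock: 12.05
position: [522.9, 109.2, 88.0]
ee_rot: [0.988, 0.128, 0.012, 0.087]
contact_force: [0.4, -1.5, 0.7]
gripper_width: 43.6
```

Call:
move_arm([
  [0.02, -0.12, 0.48, -0.09, 0, 0, 0],
  [0.02, -0.25, 0.95, -0.17, 0, 0, 0],
])

```text
clock: 12.22
position: [522.6, 110.2, 87.9]
ee_rot: [0.988, 0.128, 0.012, 0.087]
contact_force: [0.7, -1.2, -0.0]
gripper_width: 43.3
```

```bash
python3 st.py; python3 - <<'E'
from fit import *
p=optics.get_image("wrist");cv2.imwrite("pics/w9.png",cv2.resize(p["frame"][120:350,100:430],None,fx=2.4,fy=2.4,interpolation=cv2.INTER_CUBIC))
E
```

```text
t 12.2167 trough [115.2   0.9  23.2] F_tr [-1.3 -0.4 -0.2] w 43.3
[[ 0.    -1.    -0.001]
 [-1.    -0.    -0.001]
 [ 0.001  0.001 -1.   ]]
```

View pics/w9.png

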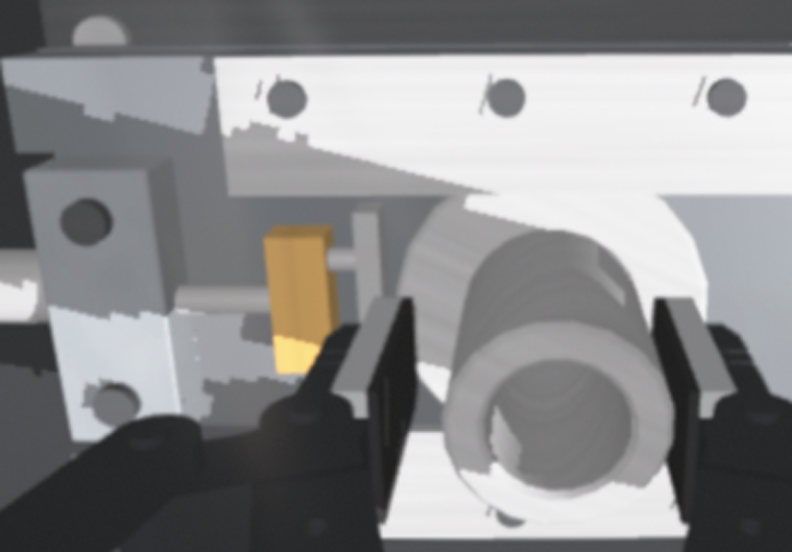

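Call:
move_arm([
  [0.02, -0.12, 0.48, -0.09, 0, 0, 0],
  [0.02, -0.25, 0.95, -0.17, 0, 0, 0],
  [0.02, -0.38, 1.43, -0.26, 0, 0, 0],
  [0.02, -0.5, 1.9, -0.35, 0, 0, 0],
])

```text
clock: 12.6
position: [522.1, 112.0, 87.5]
ee_rot: [0.988, 0.128, 0.012, 0.087]
contact_force: [-0.2, -2.1, -0.1]
gripper_width: 43.6
```

Call:
move_arm([
  [0.02, -0.12, 0.48, -0.09, 0, 0, 0],
  [0.02, -0.25, 0.95, -0.17, 0, 0, 0],
  [0.02, -0.25, 0.95, -0.17, 0, 0, 0],
])

```text
clock: 12.85
position: [521.9, 112.9, 87.4]
ee_rot: [0.988, 0.128, 0.012, 0.087]
contact_force: [0.2, -2.0, 0.4]
gripper_width: 43.5
```

```bash
python3 st.py; python3 - <<'E'
from fit import *
p=optics.get_image("wrist");cv2.imwrite("pics/w10.png",cv2.resize(p["frame"][120:350,100:430],None,fx=2.4,fy=2.4,interpolation=cv2.INTER_CUBIC))
E
```

```text
t 12.85 trough [118.1   1.   23.2] F_tr [-2.1  0.3  0.1] w 43.5
[[ 0.    -1.    -0.001]
 [-1.    -0.    -0.001]
 [ 0.001  0.001 -1.   ]]
```

View pics/w10.png

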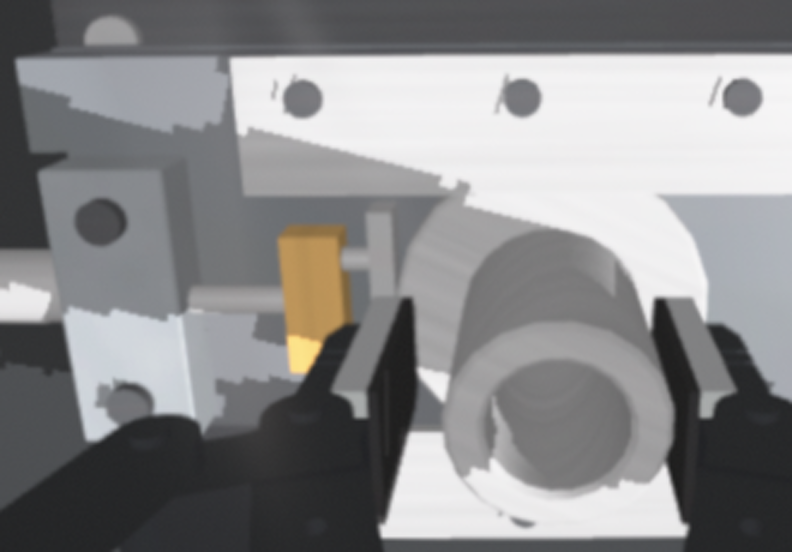

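Call:
move_arm([
  [0.02, -0.12, 0.48, -0.09, 0, 0, 0],
  [0.02, -0.25, 0.95, -0.17, 0, 0, 0],
  [0.02, -0.25, 0.95, -0.17, 0, 0, 0],
])

```text
clock: 13.15
position: [521.6, 113.8, 87.3]
ee_rot: [0.988, 0.128, 0.012, 0.087]
contact_force: [0.4, -3.6, 1.5]
gripper_width: 43.4
```

Call:
move_arm([
  [0.02, -0.12, 0.48, -0.09, 0, 0, 0],
  [0.02, -0.25, 0.95, -0.17, 0, 0, 0],
  [0.02, -0.25, 0.95, -0.17, 0, 0, 0],
])

```text
clock: 13.4
position: [521.4, 114.7, 87.2]
ee_rot: [0.988, 0.128, 0.012, 0.087]
contact_force: [1.1, -3.9, 2.1]
gripper_width: 43.7
```

```bash
python3 st.py; python3 - <<'E'
from fit import *
p=optics.get_image("wrist");cv2.imwrite("pics/w11.png",cv2.resize(p["frame"][120:350,100:430],None,fx=2.4,fy=2.4,interpolation=cv2.INTER_CUBIC))
E
python3 st.py
```

```text
t 13.4 trough [119.9   1.   23.3] F_tr [-4.3 -0.1  1.4] w 43.7
[[ 0.    -1.    -0.002]
 [-1.    -0.    -0.001]
 [ 0.001  0.002 -1.   ]]
t 13.45 trough [119.9   1.   23.3] F_tr [-4.9 -0.7  1.3] w 43.8
[[ 0.    -1.    -0.001]
 [-1.    -0.    -0.001]
 [ 0.001  0.001 -1.   ]]
```

View pics/w11.png

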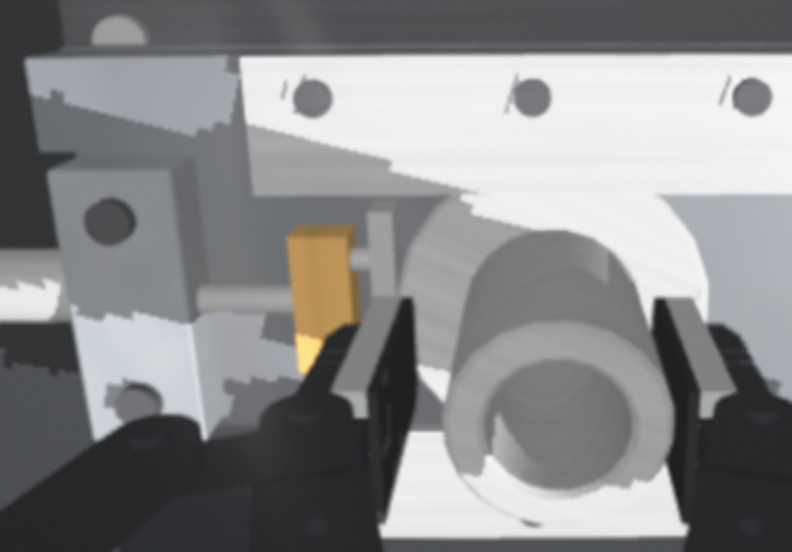

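Call:
move_arm([
  [0.02, 0.25, -0.95, 0.17, 0, 0, 0],
  [0.02, 0.5, -1.9, 0.35, 0, 0, 0],
  [0.02, 0.75, -2.86, 0.52, 0, 0, 0],
  [0.02, 0.95, -3.6, 0.66, 0, 0, 0],
  [0.02, 0.95, -3.6, 0.66, 0, 0, 0],
])

```text
clock: 13.87
position: [522.4, 111.5, 87.6]
ee_rot: [0.988, 0.128, 0.012, 0.087]
contact_force: [0.0, 0.5, 0.4]
gripper_width: 43.6
```

```bash
python3 st.py; python3 - <<'E'
from fit import *
p=optics.get_image("wrist");cv2.imwrite("pics/w12.png",cv2.resize(p["frame"][120:350,100:430],None,fx=2.4,fy=2.4,interpolation=cv2.INTER_CUBIC))
E
python3 st.py
```

```text
t 13.8667 trough [116.6   0.8  23.2] F_tr [ 0.3 -0.1  0.5] w 43.6
[[ 0.    -1.    -0.001]
 [-1.    -0.    -0.002]
 [ 0.002  0.001 -1.   ]]
t 13.9167 trough [116.5   0.8  23.2] F_tr [ 0.5 -0.9  0.1] w 43.4
[[ 0.    -1.    -0.001]
 [-1.    -0.    -0.002]
 [ 0.002  0.001 -1.   ]]
```

View pics/w12.png

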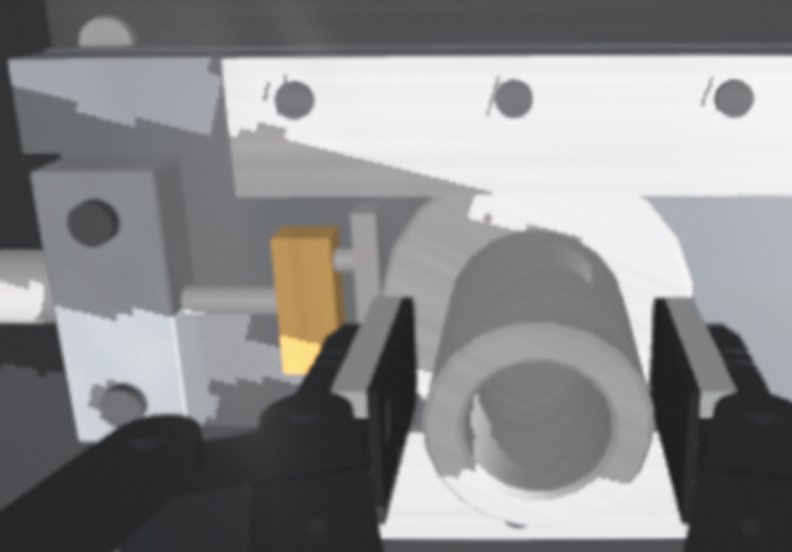

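Call:
move_arm([
  [0.15, 0, 0, 0, 0, 0, 0],
  [0.15, 0, 0, 0, 0, 0, 0],
  [0.15, -0.4, 1.7, 10, 0, 0, 0],
  [0.15, -0.9, 3.4, 20, 0, 0, 0],
  [0.15, -1.6, 6, 35, 0, 0, 0],
])

```text
clock: 14.33
position: [520.0, 116.8, 122.0]
ee_rot: [0.988, 0.128, 0.011, 0.087]
contact_force: [0.4, -0.2, -0.0]
gripper_width: 48.9
```

Call:
move_arm([
  [0.15, -1, 4, 25, 0, 0, 0],
  [0.15, -2, 8, 50, 0, 0, 0],
  [0.15, -2, -10, 75, 0, 0, 0],
  [0.15, -2, -35, 90, 0, 0, 0],
  [0.15, -2, -60, 100, 0, 0, 0],
])

```text
clock: 14.75
position: [519.6, 57.4, 225.0]
ee_rot: [0.988, 0.129, 0.014, 0.086]
contact_force: [0.3, -1.0, -0.5]
gripper_width: 49.0
```

Call:
move_arm([
  [0.15, 0, -30, 5, 0, 0, 0],
  [0.15, 0, -60, 10, 0, 0, 0],
  [0.15, 0, -90, 10, 0, 0, 0],
  [0.15, 0, -120, 10, 0, 0, 0],
  [0.15, 0, -120, 10, 0, 0, 0],
])

```text
clock: 15.17
position: [517.7, -66.2, 232.7]
ee_rot: [0.988, 0.125, 0.011, 0.087]
contact_force: [1.0, 0.5, -0.4]
gripper_width: 49.2
```

```bash
python3 st.py; python3 - <<'E'
from fit import *
S=[optics.get_image(n)["frame"] for n in("top","scene","wrist")]
cv2.imwrite("pics/p13.png",np.hstack([cv2.resize(S[0][150:260,210:310],None,fx=4,fy=4,interpolation=2),cv2.resize(S[1][140:250,340:440],None,fx=4,fy=4,interpolation=2)]));cv2.imwrite("pics/w13.png",S[2]);cv2.imwrite("pics/s13.png",S[1])
E
```

```text
t 15.1667 trough [-76.7  50.6 136.4] F_tr [ 0.3 -1.1 -0.4] w 49.2
[[-0.004 -1.    -0.001]
 [-1.     0.004  0.   ]
 [-0.     0.001 -1.   ]]
```

View pics/p13.png

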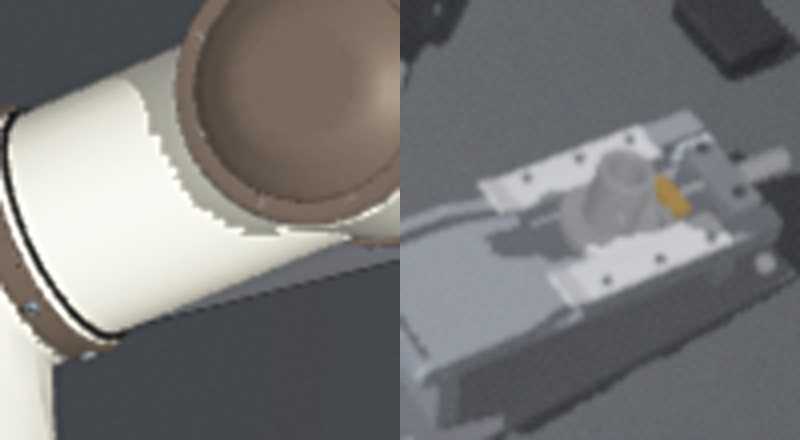

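View pics/s13.png

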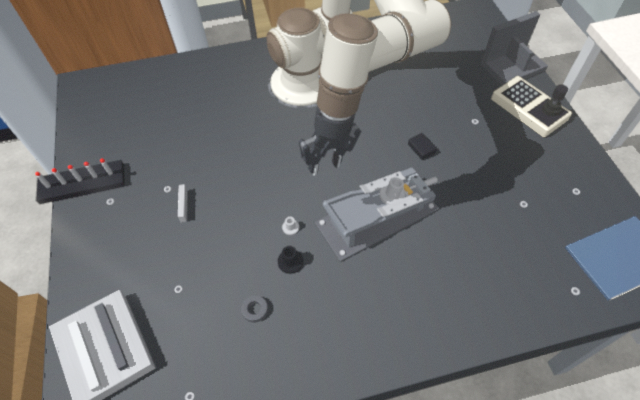

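Call:
move_arm([
  [0.15, 0, -35, 0, 0, 0, 0],
  [0.15, 0, -70, 0, 0, 0, 0],
  [0.15, 0, -105, 0, 0, 0, 0],
  [0.15, 0, -140, 0, 0, 0, 0],
  [0.15, 0, -175, 0, 0, 0, 0],
])

```text
clock: 15.73
position: [519.3, -238.0, 232.7]
ee_rot: [0.988, 0.129, 0.012, 0.087]
contact_force: [0.5, 0.7, -0.2]
gripper_width: 49.2
```

```bash
python3 - <<'E'
from fit import *
S=[optics.get_image(n)["frame"] for n in("top","scene")]
cv2.imwrite("pics/p14.png",np.hstack([cv2.resize(S[0][165:235,210:280],None,fx=5.7,fy=5.7,interpolation=2),cv2.resize(S[1][160:230,365:435],None,fx=5.7,fy=5.7,interpolation=2)]))
E
```

```text
(no output)
```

View pics/p14.png

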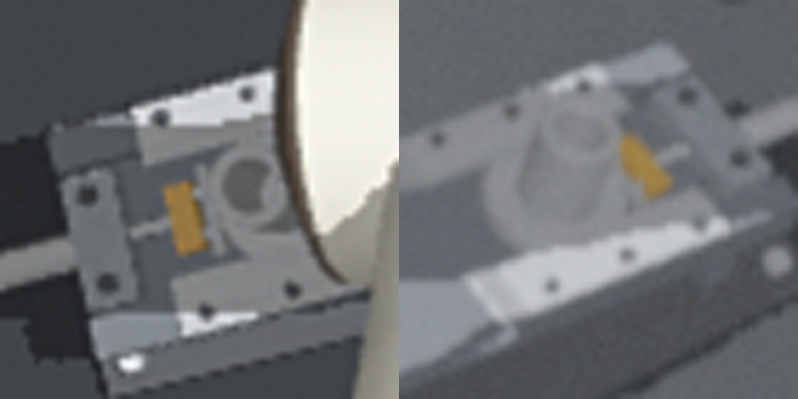

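The bushing sits under the lips with its flange against the stop plate, and the brass carriage hasn't moved. The gripper is clear of everything, so I'm handing in.

```bash
python3 - <<'E'
from h import *
print(readout.read_state()["contact_force"]); print(workorder.job_done())
E
```

```text
[-0.54627138  0.4760551  -0.97824592]
the job is handed in; nothing more can be done
None
```

The large silver bushing is down the chute, under the hold-down lips and resting against the escapement stop. The job was handed in at about 16 s of the 67 s allowed.

**What I did:** I set it flange down in the loading bay and let go, then pushed it down-slope with the fingers closed loosely round the hub. The push force was about 2 N while it slid. It rose to 4.3–4.9 N at the stop, well under the 12 N trip, and I stopped there, backed off and lifted clear.

**Last checks:**
- **Stop:** In the wrist picture taken after backing off, the flange was still against the plate with both fingers clear of the hub. The later top and scene pictures agree, but the arm hid part of the top view. The brass carriage shows no sign of having moved.
- **Contact:** The wrist force after withdrawing was within its usual noise of about 1 N, so the robot is touching nothing.
- **Other things:** The small silver and black look-alikes, ring, bar and case show in the last scene picture where they stood. I judged that by eye and did not re-measure it.

**Disagreement:** My chute fit and the wrist view differed by about 1–2 mm sideways, so I shifted the placing 0.7 mm across the channel to allow for it.

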